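# Release the winch pawl and wind the drum back onto its stop

## Task

The deck winch on the bench is locked by its brass pawl, caught under an undercut tooth: ease the crank slightly forward (counter-clockwise from above) to free it, then lift the pawl by its orange tab and throw it right over on its back. Then wind the crank backward until the drum's red lug presses the sprung plunger in a few millimetres, hold it snugly there for about a second without driving the plunger home, and let go, leaving the lug resting on the plunger. Do not force the pawl against the teeth, and leave the tin, screwdriver, hex key and bin alone.

Things in the scene. Friction and masses are not known exactly. Their poses are not given: they have to be found in the camera images.
- winch: The winch, fixed to the bench (grey base plate 10 mm thick, a 196 mm disc with two tongues). Origin on the bench surface on the vertical drum axis; z up. In its own axes the pawl stands on the -y side and the spring stop on the +x side.
- drum (a joint): Turn of drum, teeth, lug and crank together (rad), about 0 at the start, growing counter-clockwise from above (forward). Friction (0.35 N m, 4 N at the knob) holds it where left. The engaged pawl blocks it backward. With the pawl away the lug meets the plunger somewhere between -1.70 and -2.15, different each time, not measured. About 0.1 rad forward (0.08 to 0.2) frees the bound pawl.
- crank_grip (a point): On the axis of the upright orange crank knob (24 mm diameter, from 100 to 156 mm above the bench, spins freely), 90 mm from the drum axis, 130 mm above the bench. At drum = 0 it lies 150 degrees counter-clockwise from the winch's x axis. The flat crank arm below it, 22 mm wide, has its top at 99 mm; the hub on the axis rises to 102 mm.
- wheel: Ten dark undercut ratchet teeth, 36 degrees apart, on the rim of the drum's disc: radius 62 to 80 mm, tops 51 mm above the bench. Origin on the bench on the drum axis; turns with the drum. Each has an upright face with a lip overhanging it by 4 mm, and a ramp on its other side.
- pawl (a joint): Swing of the pawl about its horizontal hinge (rad): 0 engaged, lying inward across the teeth; grows as it is lifted and thrown outward from the drum; 1.9 fully back. No spring: left below about 0.75 it falls back in, above about 1.15 it falls right over. At the start its tip is caught under a tooth's lip and rises only about 2 mm until the drum is eased forward.
- pawl_tab (a point): Grip point on the orange tab standing up from the pawl; moves with the pawl. The tab is 12 mm wide along the hinge axis and 16 mm radially; engaged it reaches from 45 to 87 mm above the bench, and this point is at 75 mm, 90 mm from the drum axis.
- pawl_hinge (a point): Middle of the pawl's hinge, on the fixed bracket (cheeks 28 mm over all, tops 46 mm above the bench): 108 mm from the drum axis towards the winch's -y, 40 mm above the bench. The hinge axis is parallel to the winch's x axis; with the pawl engaged the tab's grip point is 18 mm inward (+y) of it and 35 mm above it.
- pawl_tip: The brass tip block of the pawl, 12 mm wide, that drops between the teeth. Origin on the hinge; moves with the pawl. Forces over 20 N between it and the teeth damage them.
- lug: Red lug on the rim of the drum's disc, 22 mm radial by 14 mm wide, its middle 90 mm from the axis and 22 mm above the bench, 30 degrees clockwise from the crank. Origin on the bench on the drum axis; turns with the drum.
- stop: Dark fixed bracket 80 mm long, origin on the bench below its middle. A yellow block in it, set up to 15 mm either way (not measured), carries a black-tipped 19 mm plunger pointing along the winch's +y, 24 mm above the bench, 90 mm from the drum axis, that the lug meets. It yields up to 12 mm, 2.5 N per mm: 4 to 20 N is snug (about the same at the knob, plus 4 N friction), over 26 N is forcing it.
- grease_tin: Green tin, 64 mm diameter, 65 mm high, standing on the bench; origin under its centre. Leave alone.
- screwdriver: Orange-handled screwdriver 200 mm long lying on the bench along its x axis. Leave alone.
- hex_key: T-handled hex key with an orange cross handle (112 mm wide, 22 mm thick), 154 mm long along its x axis, lying on the bench; origin under the handle's middle. Leave alone.
- parts_bin: Open orange bin 100 x 140 x 55 mm on the bench; origin under its centre. Leave alone.

How it is judged (in metres and radians):
On the way, in this order (a step that is already met when the one before it is completed fails the run):
1. the pawl is thrown right over, clear of the wheel (value of joint pawl above 1.6 rad), for 0.2 s.
2. the lug is held snugly against the plunger (4 to 20 N) for 0.5 s (contact force between lug and stop between 4 and 20 N), for 0.5 s.
At the end, for the whole second after the job is handed in: The pawl lies thrown back (over 1.6 rad), the drum is wound back beyond -1.6 rad and at rest (under 0.03 rad/s), and its lug still rests against the sprung plunger (over 0.8 N) (value of joint pawl above 1.6 rad and value of joint drum below -1.6 rad and contact force between lug and stop above 0.8 N and velocity of joint drum between -0.03 and 0.03 rad/s); the robot touches nothing.
It fails at once if the pawl's tip and the teeth are forced against each other with more than 20 N (contact force between pawl_tip and wheel above 20 N).
It fails at once if the lug is forced onto the plunger with more than 26 N (contact force between lug and stop above 26 N).
It fails at once if a bystander is pushed out of its place by more than 25 mm (distance of any of grease_tin, screwdriver, hex_key, parts_bin from where it was at the start of the episode above 0.025 m).
It also fails if it takes over 72 s, if anything falls off the work surface, if the arm or the gripper's body presses on something with over 40 N, if the wrist force passes 120 N, or if a joint passes its speed limit or range.

## Robot

A 6-joint arm with a two-finger parallel gripper is mounted at the origin on the work surface. World frame = base frame: x ahead of the robot, y to its left, z up, the work surface at z = 0. Lengths are in m, angles in degrees, forces in N, time in s.
With the tool pointing down it reaches from about 0.3 to 0.75 m from the base axis. Payload 8.5 kg.
Tool frame: the origin (TCP) lies at the very end of the fingers, on their centre line; the grasp point (between the pads) lies 19 mm behind it (env.pinch_z is the distance from the TCP to the grasp point, in m); z points along the fingers, y is the line along which they close (so a half turn about z gives the same grasp; the last joint's range is limited). The gripper opens to 85 mm and grips with 20 to 120 N. Pads are 22 mm wide; open, the fingers measure 114 mm over their backs; the gripper's body (76 mm by 85 mm) begins 54 mm behind the grasp point. The pads swing forward as they close: fully open they stand 13 mm farther back than shut.
Start: joints at [52.523, 21.807, 74.336, -0, 83.858, -12.336], TCP at [0.234, 0.498, 0.231] pointing down, gripper open.
Joint ranges: [-178.18, 178.18], [-50.72, 133.34], [12.68, 142.11], [-81.47, 261.47], [9.98, 163.14], [-165.26, 165.26]. Speed limits (degrees/s): [136.94, 136.94, 180, 180, 180, 180].

## Interface

Orientations are given as a 3x3 rotation matrix whose columns are the frame's x, y, z axes.
In Python, from rig import env, viewer gives the robot as it stands.
- The arm moves only by the tool drive_tool, never from a script. Its argument "series" is a list of rows, each a list of 3 entries, a list of its own where there are three numbers: the shift along the tool's x, y, z in m, then the turn about the tool's z in degrees, then the finger opening in m, from 0 to 0.0854. A call has 1 to 20 rows; each row is the pose to reach, as a shift and turn from the pose commanded when the call began, along the tool's axes at that moment; what a row does not reach only later rows make up. A row lasts 1/10 s, in which the tool goes at most 50 mm and 8.59 degrees, less where a joint would pass 70% of its speed; a pose out of reach is approached as far as the arm can. A call with a gripper value outside its range is refused whole. The fingers move at their own pace and stop on an object; "newtons" is the grip in N (left out, the last holds). Time passes only in rows, so rows that repeat a pose let the fingers close. It gives the time, the measured TCP pose, the force, the opening and the grip force at its end, in the units of the state.
- env.observe(): the state, without advancing time (a new reading comes with each control period).
- viewer.get_image(name): name is "scene" or "top"; returns a dict with "img" (480x640x3 uint8, red, green, blue), "depth" (480x640 float32, m along the optical axis (not along the pixel's ray), 0 where there is no reading), "camera_matrix" (3x3 intrinsics, pixels), "distortion" ([k1, k2, p1, p2, k3] as OpenCV has them; the pictures are not rectified), "rvec" (rotation vector, rad) and "tvec" (3), from world to camera coordinates, as OpenCV has them. Camera axes: x right, y down, z forward; pixel columns grow to the right and rows downward; lengths in m; the calibration is good to about 2 mm. A picture is of the moment at which its call begins.
- env.close_job(): hands the job in; it is judged then, once.
The state is a dict: "time_s": time; "q": joint angles; "qvel": joint speeds; "joint_efforts": joint torques, N m; "position": TCP position; "tool_rot": TCP orientation; "ft_force": force on the tool from outside, world axes, zero at the start; "wrist_torque": the same for the moment, N m; "grip_width": finger opening in m; "gripper_force": force on a finger pad.
Only numpy, scipy, OpenCV 4.12 (cv2) and the standard library are available. Lean on these libraries where they do the work, as an engineer would, in place of code of your own. Each camera call takes 0.05 s, during which the arm holds its last target. There are 200 camera calls.

## Working session

There is one attempt and no reset: what is moved stays moved. The work goes in short steps, Python scripts to look and compute and a tool call to move; the robot and the scene stay as the last step left them, time stands still between calls to the robot, and variables do not carry over. Pictures are saved under pics/ and viewed, at most 10 in all, crops included, and the job is handed in when it is done.

Besides the shell and the picture viewer there is one more tool, called after "Call:" in YAML: its name, and indented under it one key for each argument. drive_tool: Moves the arm, as the interface text tells. Its arguments: {"type":"object","properties":{"series":{"type":"array"},"newtons":{"type":"number"}},"required":["series"]}

```bash
mkdir -p pics; ls
python3 - <<'E'
from rig import env, viewer
import cv2,numpy as np
for n in("top","scene"):
    d=viewer.get_image(n); cv2.imwrite(f"pics/{n}0.png",d["img"][:,:,::-1]); np.savez(f"{n}0.npz",**{k:np.array(v) for k,v in d.items()})
    print(n,d["camera_matrix"],d["distortion"],d["rvec"],d["tvec"])
s=env.observe();print(s["position"],s["tool_rot"],s["ft_force"],s["grip_width"],s["time_s"])
E
```

```text
pics
top [[457.25348192   0.         315.46823321]
 [  0.         457.25348192 229.67710876]
 [  0.           0.           1.        ]] [-0.11047466  0.          0.          0.          0.        ] [ 2.19418059 -2.14074405  0.09795831] [-0.00423335  0.59101666  0.98550057]
scene [[521.55192621   0.         313.7269825 ]
 [  0.         521.55192621 238.35629961]
 [  0.           0.           1.        ]] [-0.02433166  0.          0.          0.          0.        ] [ 2.21356452  0.87930128 -0.36239159] [-0.42423667 -0.19093344  1.27546263]
[0.2335095  0.49768226 0.2307828 ] [[-9.05255808e-01  4.24866213e-01 -7.89467289e-04]
 [ 4.24866852e-01  9.05255283e-01 -1.01488117e-03]
 [ 2.83480716e-04 -1.25414555e-03 -9.99999173e-01]] [-0.30037182 -0.70745601 -0.0548636 ] 0.08505764198854833 0.1
```

View pics/top0.png

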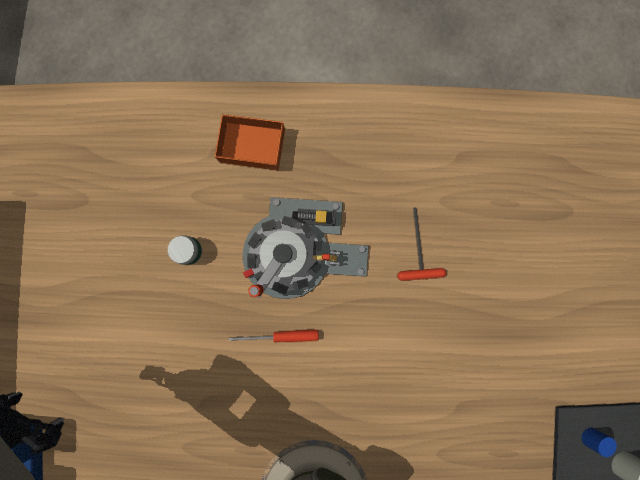

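View pics/scene0.png

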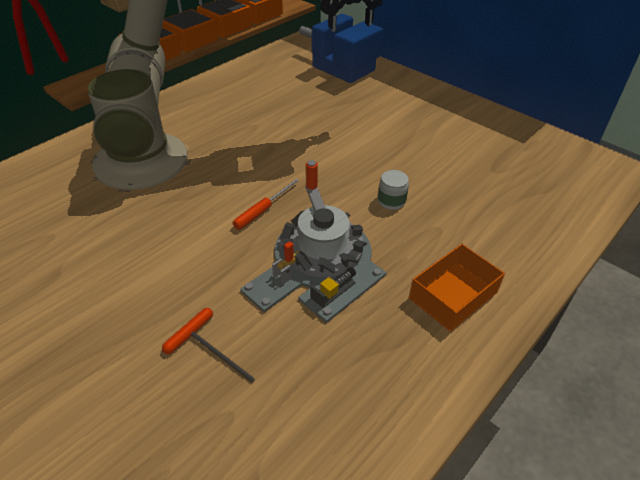

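The top view shows the hub near (283,254), knob top near (255,291), tab near (324,257), and the yellow block near (322,216). The winch yaw is small. I'll enlarge and measure.

```bash
cat > h.py <<'E'
import numpy as np,cv2
def ray(d,uv,z):
    R,_=cv2.Rodrigues(d["rvec"]);t=np.array(d["tvec"]).reshape(3)
    p=cv2.undistortPoints(np.array([[uv]],float),d["camera_matrix"],d["distortion"])[0,0]
    r=R.T@np.array([p[0],p[1],1]);c=-R.T@t
    return c+r*(z-c[2])/r[2]
def proj(d,P):
    return cv2.projectPoints(np.array(P,float).reshape(-1,3),d["rvec"],d["tvec"],d["camera_matrix"],d["distortion"])[0][:,0]
E
python3 - <<'E'
from h import *
d=np.load("top0.npz");s=np.load("scene0.npz")
c=d["img"][185:310,230:380,::-1];cv2.imwrite("pics/tc.png",cv2.resize(c,None,fx=5,fy=4.8,interpolation=cv2.INTER_CUBIC)[:600])
for n,uv,z in[("hub",(283,254),.102),("knob",(255.5,291),.156),("tab",(325,257),.087)]:print(n,ray(d,uv,z))
E
```

```text
hub [0.53206862 0.07498733 0.102     ]
knob [0.45720571 0.12156039 0.156     ]
tab [ 0.52865753 -0.01141453  0.087     ]
```

View pics/tc.png

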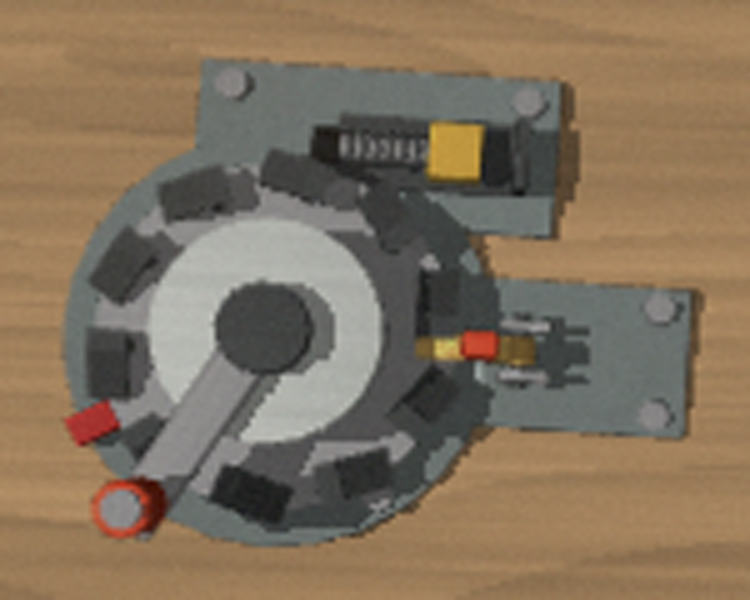

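```bash
cat >> h.py <<'E'
def wp(p,r,deg,z):
    a=p[2]+np.radians(deg);return [p[0]+r*np.cos(a),p[1]+r*np.sin(a),z]
E
python3 - <<'E'
from h import *
from scipy.optimize import least_squares
d=np.load("top0.npz");s=np.load("scene0.npz")
def pts(v):return [wp(v,0,0,.102),wp(v,.09,150+np.degrees(v[3]),.156),wp(v,.09,-90,.087)]
T=np.array([[283,253.3],[254.6,290.8],[326,256.7]]);S=np.array([[324,215],[312,163],[288.5,244]])
f=lambda v:np.r_[(proj(d,pts(v))-T).ravel(),(proj(s,pts(v))-S).ravel()]
r=least_squares(f,[.53,.075,0,0]);v=r.x;print(v,np.degrees(v[2:]),r.fun.round(1))
tip=ray(d,(230+312/5,185+145/4.8),.024);yb=ray(d,(230+455/5,185+150/4.8),.035)
a=v[2];R=np.array([[np.cos(a),np.sin(a)],[-np.sin(a),np.cos(a)]])
print("tip",R@(tip[:2]-v[:2]),R@(yb[:2]-v[:2]))
print("knob",wp(v,.09,150,.13))
E
```

```text
[ 0.53430061  0.07694518 -0.04791092  0.01093327] [-2.74509371  0.62643029] [-0.9 -0.4 -0.8 -0.3 -0.2 -0.3 -0.8  0.  -0.7  1.  -0.5  0.1]
tip [ 0.08897381 -0.00988955] [ 0.08982114 -0.07393153]
knob [np.float64(0.458602932954972), np.float64(0.12562640069974612), 0.13]
```

```bash
cat >> h.py <<'E'
V=np.array([.5343,.0769,-.0479])
def go(x,y,z,head):
    """tool shift + turn for world target; head = heading of tool y axis, deg (mod 180)"""
    from rig import env
    s=env.observe();R=np.array(s["tool_rot"])
    h=np.degrees(np.arctan2(R[1,1],R[0,1]));t=(h-head+90)%180-90
    print((R.T@(np.array([x,y,z])-s["position"])).round(4),"turn",round(t,1),"q",np.round(s["q"]).tolist(),"t",s["time_s"])
E
python3 - <<'E'
from h import *
k=wp(V,.09,150,.13);print(k)
go(k[0],k[1],.20,57.2);go(k[0],k[1],.112,57.2)
E
```

```text
[np.float64(0.45860178817270025), np.float64(0.12558039365236534), 0.13]
[-0.3619 -0.2412  0.031 ] turn 7.7 q [53.0, 22.0, 74.0, 0.0, 84.0, -12.0] t 0.1
[-0.3619 -0.2411  0.119 ] turn 7.7 q [53.0, 22.0, 74.0, 0.0, 84.0, -12.0] t 0.1
```

Call:
drive_tool:
  series:
    - [[-0.362,-0.241,0.03],7.7,0.05]
    - [[-0.362,-0.241,0.03],7.7,0.05]
    - [[-0.362,-0.241,0.03],7.7,0.05]
    - [[-0.362,-0.241,0.03],7.7,0.05]
    - [[-0.362,-0.241,0.03],7.7,0.05]
    - [[-0.362,-0.241,0.03],7.7,0.05]
    - [[-0.362,-0.241,0.03],7.7,0.05]
    - [[-0.362,-0.241,0.03],7.7,0.05]
    - [[-0.362,-0.241,0.03],7.7,0.05]
    - [[-0.362,-0.241,0.03],7.7,0.05]
    - [[-0.362,-0.241,0.03],7.7,0.05]
    - [[-0.362,-0.241,0.03],7.7,0.05]
  newtons: 20

```text
time_s: 1.3
position: [0.4584, 0.1266, 0.2013]
tool_rot: [[-0.841, 0.542, -0.0], [0.542, 0.841, 0.0], [0.001, -0.0, -1.0]]
ft_force: [0.0, 0.1, 0.4]
grip_width: 0.0499
gripper_force: 0.0
```

Call:
drive_tool:
  series:
    - [[0,-0.001,0.03],0,0.05]
    - [[0,-0.001,0.06],0,0.05]
    - [[0,-0.001,0.089],0,0.05]
    - [[0,-0.001,0.089],0,0.05]

```text
time_s: 1.7
position: [0.4561, 0.1261, 0.1099]
tool_rot: [[-0.841, 0.541, -0.006], [0.541, 0.841, -0.0], [0.005, -0.004, -1.0]]
ft_force: [0.2, 0.1, 0.2]
grip_width: 0.0501
gripper_force: 0.0
```

Run:
```python
from rig import viewer
import cv2,numpy as np
a=viewer.get_image("top")["img"][200:310,215:365,::-1];b=viewer.get_image("scene")["img"][110:310,220:420,::-1]
a=cv2.resize(a,(400,293),interpolation=3);b=cv2.resize(b,(400,400),interpolation=3)
o=np.zeros((400,800,3),np.uint8);o[:293,:400]=a;o[:,400:]=b;cv2.imwrite("pics/p1.png",o)
```

```text
(no output)
```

View pics/p1.png

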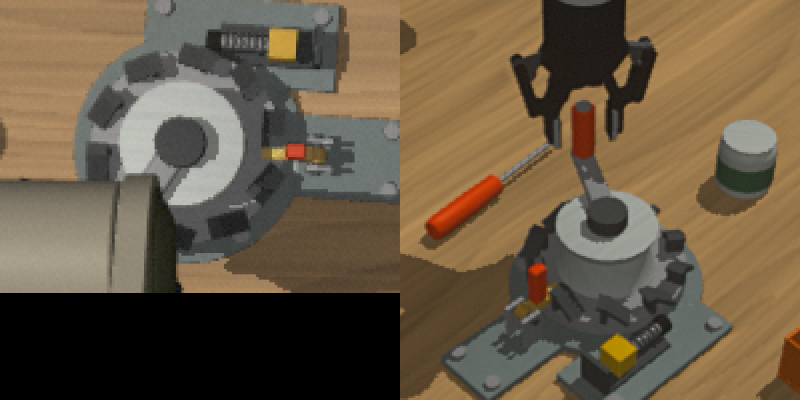

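The knob sits between the open fingers, at (583,130) in the right half of the picture, with a gap on both sides. Next I push forward (tool -y).

Call:
drive_tool:
  series:
    - [[0,-0.004,0],0,0.05]
    - [[0,-0.008,0],0,0.05]
    - [[0,-0.011,0],0,0.05]
    - [[0,-0.013,0],0,0.05]
    - [[0,-0.015,0],0,0.05]
    - [[0,-0.017,0],0,0.05]
    - [[0,-0.017,0],0,0.05]

```text
time_s: 2.5
position: [0.4496, 0.1107, 0.1127]
tool_rot: [[-0.84, 0.542, 0.001], [0.542, 0.84, 0.0], [-0.001, 0.001, -1.0]]
ft_force: [1.2, 1.5, 1.9]
grip_width: 0.05
gripper_force: 1.5
```

Call:
drive_tool:
  series:
    - [[0,-0.002,0],0,0.05]
    - [[0,-0.004,0],0,0.05]
    - [[0,-0.006,0],0,0.05]
    - [[0,-0.008,0],0,0.05]
    - [[0,-0.008,0],0,0.05]

```text
time_s: 3.0
position: [0.4452, 0.1041, 0.1126]
tool_rot: [[-0.84, 0.542, 0.001], [0.542, 0.84, 0.0], [-0.001, 0.001, -1.0]]
ft_force: [2.8, 3.4, 3.2]
grip_width: 0.0501
gripper_force: 2.0
```

Run:
```python
from rig import viewer
import cv2,numpy as np
b=viewer.get_image("scene")["img"][130:280,240:390,::-1]
cv2.imwrite("pics/p2.png",cv2.resize(b,(600,600),interpolation=3))
```

```text
(no output)
```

View pics/p2.png

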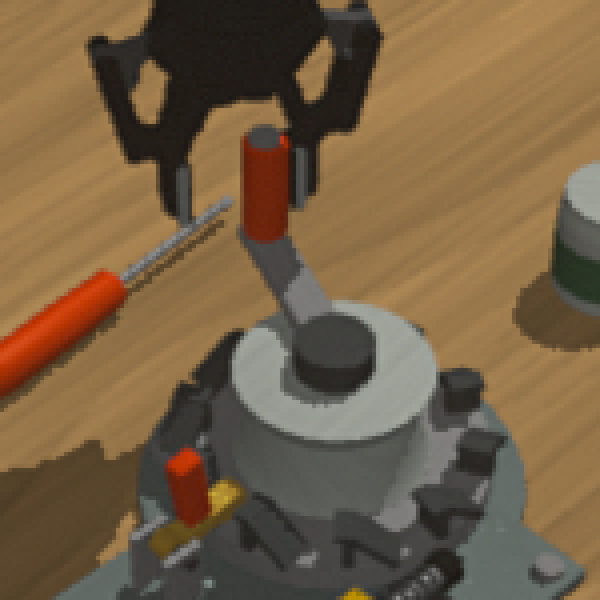

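The right finger touches the knob, whose top is now at scene pixel (306,164.5). I check the drum angle and compute the moves to the pawl.

Run:
```python
from h import *
s=np.load("scene0.npz")
for a in(0,.05,.1,.15,.2):print(a,proj(s,[wp(V,.09,150+np.degrees(a),.156)]).round(1))
go(.4452+.012*.54,.1041+.012*.84,.112,57.2)
p=wp(V,.064,-90,.0);print(p)
go(p[0],p[1],.2,-2.75);go(p[0],p[1],.2,-2.75)
q=wp(V,.130,-90,.0);print(q)
```

```text
0 [[311.8 164. ]]
0.05 [[309.6 164.3]]
0.1 [[307.3 164.8]]
0.15 [[305.2 165.3]]
0.2 [[303.  165.8]]
[0.     0.012  0.0005] turn -0.0 q [-2.0, 20.0, 99.0, 0.0, 60.0, -59.0] t 3.05
[np.float64(0.5312355721560709), np.float64(0.012973407082894267), 0.0]
[-0.1218 -0.0299 -0.0874] turn 59.9 q [-2.0, 20.0, 99.0, 0.0, 60.0, -59.0] t 3.05
[-0.1218 -0.0299 -0.0874] turn 59.9 q [-2.0, 20.0, 99.0, 0.0, 60.0, -59.0] t 3.05
[np.float64(0.5280753809420191), np.float64(-0.052950891862871025), 0.0]
```

Call:
drive_tool:
  series:
    - [[0,0.006,0],0,0.05]
    - [[0,0.012,0],0,0.05]
    - [[0,0.012,-0.045],0,0.05]
    - [[0,0.012,-0.088],0,0.05]
    - [[0,0.012,-0.088],0,0.05]
    - [[-0.122,-0.03,-0.088],60,0.0]
    - [[-0.122,-0.03,-0.088],60,0.0]
    - [[-0.122,-0.03,-0.088],60,0.0]
    - [[-0.122,-0.03,-0.088],60,0.0]
    - [[-0.122,-0.03,-0.088],60,0.0]
    - [[-0.122,-0.03,-0.088],60,0.0]
    - [[-0.122,-0.03,-0.088],60,0.0]
    - [[-0.122,-0.03,-0.088],60,0.0]
    - [[-0.122,-0.03,-0.088],60,0.0]

```text
time_s: 4.45
position: [0.5309, 0.0129, 0.1997]
tool_rot: [[0.045, 0.999, -0.001], [0.999, -0.045, 0.0], [-0.0, -0.001, -1.0]]
ft_force: [0.0, 0.4, -0.3]
grip_width: 0.0002
gripper_force: 0.0
```

Call:
drive_tool:
  series:
    - [[0,0,0.04],0,0.0]
    - [[0,0,0.08],0,0.0]
    - [[0,0,0.11],0,0.0]
    - [[0,0,0.126],0,0.0]
    - [[0,0,0.126],0,0.0]
    - [[-0.005,0,0.126],0,0.0]
    - [[-0.01,0,0.126],0,0.0]
    - [[-0.015,0,0.126],0,0.0]

```text
time_s: 5.25
position: [0.5309, -0.0028, 0.0755]
tool_rot: [[0.049, 0.999, 0.002], [0.999, -0.049, -0.0], [-0.0, 0.002, -1.0]]
ft_force: [-0.0, 0.8, 1.0]
grip_width: 0.0003
gripper_force: 1.0
```

Call:
drive_tool:
  series:
    - [[-0.004,0,0],0,0.0]
    - [[-0.008,0,0],0,0.0]
    - [[-0.012,0,0],0,0.0]
    - [[-0.015,0,0],0,0.0]

```text
time_s: 5.65
position: [0.5297, -0.0177, 0.0745]
tool_rot: [[0.05, 0.999, 0.0], [0.999, -0.05, -0.0], [-0.0, 0.0, -1.0]]
ft_force: [0.6, 1.3, 3.8]
grip_width: -0.0001
gripper_force: 1.1
```

Forces are low, so I continue over the top.

Call:
drive_tool:
  series:
    - [[-0.005,0,0],0,0.0]
    - [[-0.01,0,0],0,0.0]
    - [[-0.015,0,0],0,0.0]
    - [[-0.02,0,0],0,0.0]
    - [[-0.025,0,0],0,0.0]
    - [[-0.03,0,0],0,0.0]
    - [[-0.035,0,0],0,0.0]
    - [[-0.04,0,0],0,0.0]
    - [[-0.04,0,0],0,0.0]
    - [[-0.04,0,0],0,0.0]

```text
time_s: 6.65
position: [0.5277, -0.0574, 0.0744]
tool_rot: [[0.05, 0.999, 0.0], [0.999, -0.05, -0.0], [-0.0, 0.0, -1.0]]
ft_force: [0.0, -1.4, 1.1]
grip_width: -0.0002
gripper_force: 0.3
```

Run:
```python
from rig import viewer
import cv2,numpy as np
b=viewer.get_image("scene")["img"][130:330,220:420,::-1]
cv2.imwrite("pics/p3.png",cv2.resize(b,(600,600),interpolation=3))
```

```text
(no output)
```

View pics/p3.png

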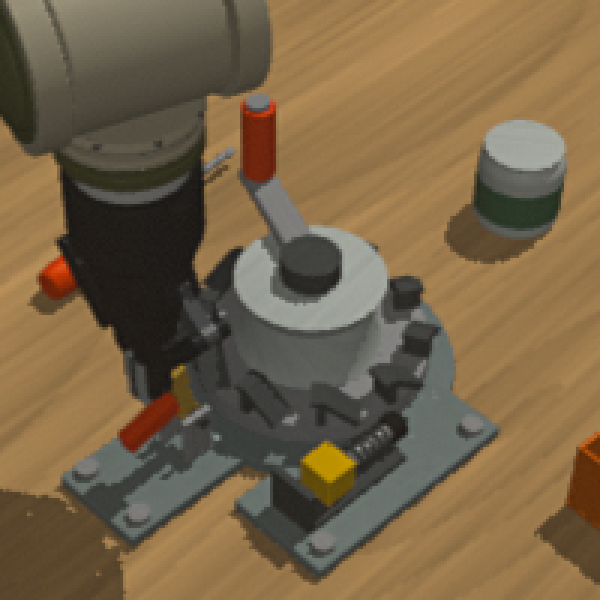

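The pawl lies on its back: tab at (150,420) pointing outward, brass tip clear of the teeth at (182,390). Next I go to the knob.

Run:
```python
from h import *
k=wp(V,.09,157.3,.13);print(k)
go(k[0],k[1],.20,64.5)
```

```text
[np.float64(0.453029809208501), np.float64(0.11556724826921819), 0.13]
[ 0.1689 -0.0831 -0.1257] turn -67.3 q [-19.0, 30.0, 90.0, -0.0, 60.0, -16.0] t 6.7
```

Call:
drive_tool:
  series:
    - [[0,0,-0.045],0,0.0]
    - [[0,0,-0.09],0,0.0]
    - [[0,0,-0.126],0,0.0]
    - [[0.169,-0.083,-0.126],-67.3,0.05]
    - [[0.169,-0.083,-0.126],-67.3,0.05]
    - [[0.169,-0.083,-0.126],-67.3,0.05]
    - [[0.169,-0.083,-0.126],-67.3,0.05]
    - [[0.169,-0.083,-0.126],-67.3,0.05]
    - [[0.169,-0.083,-0.126],-67.3,0.05]
    - [[0.169,-0.083,-0.126],-67.3,0.05]
    - [[0.169,-0.083,-0.126],-67.3,0.05]
    - [[0.169,-0.083,-0.126],-67.3,0.05]
    - [[0.169,-0.083,-0.126],-67.3,0.05]

```text
time_s: 8.0
position: [0.453, 0.1159, 0.2003]
tool_rot: [[-0.901, 0.434, -0.0], [0.434, 0.901, 0.0], [0.0, 0.0, -1.0]]
ft_force: [-0.2, -0.4, -0.4]
grip_width: 0.05
gripper_force: 0.0
```

Call:
drive_tool:
  series:
    - [[0,0,0.03],0,0.05]
    - [[0,0,0.06],0,0.05]
    - [[0,0,0.088],0,0.05]
    - [[0,0,0.088],0,0.05]

```text
time_s: 8.4
position: [0.4514, 0.1157, 0.1098]
tool_rot: [[-0.901, 0.434, -0.006], [0.434, 0.901, 0.0], [0.006, -0.003, -1.0]]
ft_force: [-0.0, -0.6, -0.3]
grip_width: 0.0498
gripper_force: 0.0
```

Run:
```python
import numpy as np
f=np.arange(1,21)*5.1;a=np.radians(f)
r=[[[round(.09*np.cos(b)-.013*np.sin(b)-.09,4),round(.09*np.sin(b)+.013*np.cos(b),4),0],round(g,1),.05] for b,g in zip(a,f)]
print(r)
```

```text
[[[np.float64(-0.0015), np.float64(0.0209), 0], np.float64(5.1), 0.05], [[np.float64(-0.0037), np.float64(0.0287), 0], np.float64(10.2), 0.05], [[np.float64(-0.0066), np.float64(0.0363), 0], np.float64(15.3), 0.05], [[np.float64(-0.0102), np.float64(0.0436), 0], np.float64(20.4), 0.05], [[np.float64(-0.0144), np.float64(0.0505), 0], np.float64(25.5), 0.05], [[np.float64(-0.0192), np.float64(0.057), 0], np.float64(30.6), 0.05], [[np.float64(-0.0245), np.float64(0.0631), 0], np.float64(35.7), 0.05], [[np.float64(-0.0304), np.float64(0.0686), 0], np.float64(40.8), 0.05], [[np.float64(-0.0367), np.float64(0.0737), 0], np.float64(45.9), 0.05], [[np.float64(-0.0435), np.float64(0.0781), 0], np.float64(51.0), 0.05], [[np.float64(-0.0506), np.float64(0.082), 0], np.float64(56.1), 0.05], [[np.float64(-0.058), np.float64(0.0851), 0], np.float64(61.2), 0.05], [[np.float64(-0.0657), np.float64(0.0876), 0], np.float64(66.3), 0.05], [[np.float64(-0.0736), np.float64(0.0894), 0], np.float64(71.4), 0.05], [[np.float64(-0.0816), np.float64(0.0905), 0], np.float64(76.5), 0.05], [[np.float64(-0.0897), np.float64(0.0909), 0], np.float64(81.6), 0.05], [[np.float64(-0.0978), np.float64(0.0906), 0], np.float64(86.7), 0.05], [[np.float64(-0.1058), np.float64(0.0895), 0], np.float64(91.8), 0.05], [[np.float64(-0.1137), np.float64(0.0878), 0], np.float64(96.9), 0.05], [[np.float64(-0.1214), np.float64(0.0853), 0], np.float64(102.0), 0.05]]
```

Call:
drive_tool:
  series:
    - [[0,0.009,0],0,0.05]
    - [[0,0.014,0],1,0.05]
    - [[-0.0015,0.021,0],5,0.05]
    - [[-0.004,0.029,0],10,0.05]
    - [[-0.007,0.036,0],15.5,0.05]
    - [[-0.01,0.0435,0],20.5,0.05]
    - [[-0.0145,0.0505,0],25.5,0.05]
    - [[-0.019,0.057,0],30.5,0.05]
    - [[-0.0245,0.063,0],35.5,0.05]
    - [[-0.0305,0.0685,0],41,0.05]
    - [[-0.0365,0.0735,0],46,0.05]
    - [[-0.0435,0.078,0],51,0.05]
    - [[-0.0505,0.082,0],56,0.05]
    - [[-0.058,0.085,0],61,0.05]
    - [[-0.0655,0.0875,0],66.5,0.05]
    - [[-0.0735,0.0895,0],71.5,0.05]
    - [[-0.0815,0.0905,0],76.5,0.05]
    - [[-0.0895,0.091,0],81.5,0.05]
    - [[-0.098,0.0905,0],86.5,0.05]
    - [[-0.106,0.0895,0],92,0.05]

```text
time_s: 10.4
position: [0.5873, 0.1518, 0.1136]
tool_rot: [[0.466, 0.885, -0.0], [0.885, -0.466, 0.001], [0.001, -0.0, -1.0]]
ft_force: [-3.4, 2.2, 0.2]
grip_width: 0.05
gripper_force: 2.2
```

```bash
cat > st.py <<'E'
from h import *
from rig import env
s=env.observe();R=np.array(s["tool_rot"]);p=np.array(s["position"])-[V[0],V[1],0]
y=R[:2,1];x=R[:2,0];k=p[:2]-y*.013  # knob centre on pad: normal dist
# knob on pad line: p - .013 y + s x, |.|=.09
b=k@x;c=k@k-.09**2;sl=-b+np.sqrt(b*b-c);k=k+sl*x
dr=np.degrees(np.arctan2(k[1],k[0])-V[2])-150
F=-np.array(s["ft_force"])[:2]@y
print("drum est",np.radians(dr),"slide",sl,"push N",F,"grip",s["gripper_force"],s["ft_force"],np.round(s["q"]),s["time_s"])
E
python3 st.py
```

```text
drum est -1.4725280766416031 slide -0.0009388735485658384 push N 4.081022517093393 grip 2.169993817806244 [-3.43468514  2.23601715  0.1941175 ] [ 3. 33. 75.  0. 72. 31.] 10.4
```

Call:
drive_tool:
  series:
    - [[-0.0005,0.003,0],2,0.05]
    - [[-0.001,0.006,0],4,0.05]
    - [[-0.002,0.0095,0],6,0.05]
    - [[-0.0025,0.0125,0],8,0.05]
    - [[-0.0035,0.0155,0],10,0.05]
    - [[-0.0045,0.0185,0],12,0.05]

```text
time_s: 11.0
position: [0.6015, 0.1394, 0.1136]
tool_rot: [[0.638, 0.77, 0.0], [0.77, -0.638, 0.001], [0.001, -0.0, -1.0]]
ft_force: [-2.4, 2.9, -0.7]
grip_width: 0.0497
gripper_force: 2.0
```

```bash
python3 st.py
python3 - <<'E'
from rig import viewer
import cv2,numpy as np
a=viewer.get_image("top")["img"][195:275,240:350,::-1];b=viewer.get_image("scene")["img"][190:330,240:400,::-1]
a=cv2.resize(a,(400,291),interpolation=3);b=cv2.resize(b,(400,350),interpolation=3)
o=np.zeros((350,800,3),np.uint8);o[:291,:400]=a;o[:,400:]=b;cv2.imwrite("pics/p4.png",o)
E
```

```text
drum est -1.6784741131988408 slide -0.0010571680665435318 push N 3.6699405773580724 grip 2.0284806936979294 [-2.36323141  2.89962692 -0.65241368] [ 2. 34. 73.  0. 73. 42.] 11.0
```

View pics/p4.png

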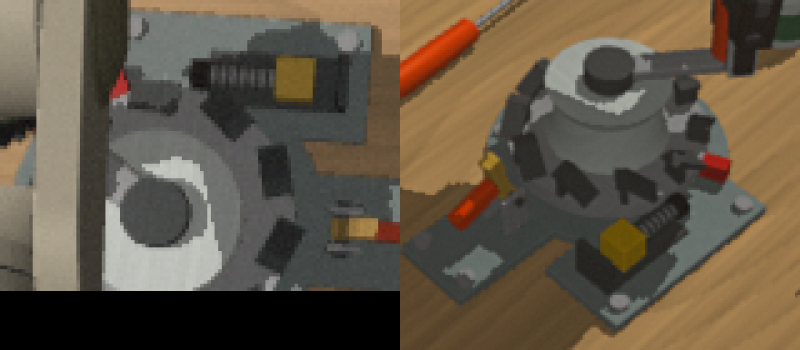

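The lug's edge, at (118,85) in the left half, is about 38 mm short of the plunger tip at (192,75). I go on.

Call:
drive_tool:
  series:
    - [[-0.0005,0.003,0],2,0.05]
    - [[-0.001,0.006,0],4,0.05]
    - [[-0.002,0.0095,0],6,0.05]
    - [[-0.0025,0.0125,0],8,0.05]
    - [[-0.0035,0.0155,0],10,0.05]
    - [[-0.0045,0.0185,0],12,0.05]
    - [[-0.006,0.0215,0],14,0.05]
    - [[-0.0065,0.0225,0],15,0.05]

```text
time_s: 11.9
position: [0.6153, 0.1189, 0.1129]
tool_rot: [[0.816, 0.579, 0.001], [0.579, -0.816, 0.0], [0.001, 0.0, -1.0]]
ft_force: [-1.9, 3.0, 2.8]
grip_width: 0.0501
gripper_force: 2.0
```

```bash
python3 st.py
```

```text
drum est -1.9481865533063145 slide -0.00034149064760476133 push N 3.549760010853076 grip 1.9831477850675583 [-1.92794974  2.98459685  2.83921216] [ 0. 35. 72.  0. 73. 55.] 11.9
```

Now small steps of about 1.5 mm per row.

Call:
drive_tool:
  series:
    - [[0,0.0015,0],1,0.05]
    - [[-0.0005,0.003,0],2,0.05]
    - [[-0.001,0.0045,0],3,0.05]
    - [[-0.001,0.006,0],4,0.05]
    - [[-0.0015,0.008,0],5,0.05]

```text
time_s: 12.4
position: [0.6184, 0.1114, 0.1124]
tool_rot: [[0.863, 0.506, 0.0], [0.506, -0.863, 0.0], [0.0, 0.0, -1.0]]
ft_force: [-1.6, 4.2, 3.1]
grip_width: 0.0499
gripper_force: 2.0
```

```bash
python3 st.py
```

```text
drum est -2.03718173767718 slide -2.5834161617596663e-05 push N 4.38030869751518 grip 2.022821456193924 [-1.58004149  4.15128678  3.0795707 ] [-1. 35. 71.  0. 73. 59.] 12.4
```

Call:
drive_tool:
  series:
    - [[0,0.0015,0],1,0.05]
    - [[-0.0005,0.003,0],2,0.05]
    - [[-0.001,0.0045,0],3,0.05]
    - [[-0.001,0.0045,0],3,0.05]

```text
time_s: 12.8
position: [0.6199, 0.1068, 0.1123]
tool_rot: [[0.888, 0.46, 0.0], [0.46, -0.888, -0.0], [0.0, 0.0, -1.0]]
ft_force: [-0.9, 1.7, 3.2]
grip_width: 0.0498
gripper_force: 1.2
```

```bash
python3 st.py
```

```text
drum est -2.0901760243233785 slide 0.0002844418910646629 push N 1.978047365014205 grip 1.179216206073761 [-0.9295685   1.74614945  3.20528427] [-1. 35. 71. -0. 73. 62.] 12.8
```

Call:
drive_tool:
  series:
    - [[0,0.0015,0],1,0.05]
    - [[-0.0005,0.003,0],2,0.05]

```text
time_s: 13.0
position: [0.6207, 0.1042, 0.1123]
tool_rot: [[0.903, 0.429, -0.0], [0.429, -0.903, 0.0], [-0.0, -0.0, -1.0]]
ft_force: [-1.7, 4.6, 2.3]
grip_width: 0.0499
gripper_force: 2.0
```

```bash
python3 st.py
```

```text
drum est -2.120014151368873 slide 0.00024610669339954205 push N 4.838446260057011 grip 2.004653960466385 [-1.67914509  4.55874199  2.30556732] [-1. 35. 71.  0. 74. 63.] 13.0
```

Call:
drive_tool:
  series:
    - [[0,0.0015,0],1,0.05]
    - [[-0.0005,0.003,0],2,0.05]

```text
time_s: 13.2
position: [0.6211, 0.102, 0.1123]
tool_rot: [[0.918, 0.397, -0.001], [0.397, -0.918, 0.002], [-0.0, -0.002, -1.0]]
ft_force: [-3.3, 9.6, 3.5]
grip_width: 0.0503
gripper_force: 5.0
```

```bash
python3 st.py
```

```text
drum est -2.1443189156972693 slide 0.0003078273625970601 push N 10.079781375060236 grip 5.0090137124061584 [-3.27139949  9.56721393  3.45246514] [-1. 35. 71.  0. 74. 65.] 13.2
```

Contact: roughly 6 N on the plunger. I go 1.5 mm further and hold.

Call:
drive_tool:
  series:
    - [[0,0.001,0],0,0.05]
    - [[0,0.002,0],0,0.05]
    - [[0,0.002,0],0,0.05]
    - [[0,0.002,0],0,0.05]

```text
time_s: 13.6
position: [0.6216, 0.1009, 0.1122]
tool_rot: [[0.917, 0.398, -0.001], [0.398, -0.917, 0.003], [-0.0, -0.003, -1.0]]
ft_force: [-3.8, 11.5, 4.0]
grip_width: 0.0504
gripper_force: 5.6
```

Call:
drive_tool:
  series:
    - [[0,0,0],0,0.05]
    - [[0,0,0],0,0.05]
    - [[0,0,0],0,0.05]
    - [[0,0,0],0,0.05]
    - [[0,0,0],0,0.05]
    - [[0,0,0],0,0.05]
    - [[0,0,0],0,0.05]
    - [[0,0,0],0,0.05]
    - [[0,0,0],0,0.05]
    - [[0,0,0],0,0.05]
    - [[0,0,0],0,0.05]

```text
time_s: 14.7
position: [0.6216, 0.1009, 0.1122]
tool_rot: [[0.917, 0.398, -0.001], [0.398, -0.917, 0.002], [-0.0, -0.003, -1.0]]
ft_force: [-4.9, 10.3, 3.8]
grip_width: 0.0499
gripper_force: 5.6
```

Slow release, centre the knob in the open fingers, then lift.

Call:
drive_tool:
  series:
    - [[0,-0.0005,0],0,0.05]
    - [[0,-0.001,0],0,0.05]
    - [[0,-0.0015,0],0,0.05]
    - [[0,-0.002,0],0,0.05]
    - [[0,-0.0025,0],0,0.05]
    - [[0,-0.003,0],0,0.05]
    - [[0,-0.0035,0],0,0.05]
    - [[0,-0.004,0],0,0.05]
    - [[0,-0.006,0],0,0.05]
    - [[0,-0.009,0],0,0.05]
    - [[0,-0.012,0],0,0.05]
    - [[0,-0.012,0],0,0.05]
    - [[0,-0.012,-0.03],0,0.05]
    - [[0,-0.012,-0.06],0,0.05]
    - [[0,-0.012,-0.1],0,0.05]
    - [[0,-0.012,-0.1],0,0.05]

```text
time_s: 16.3
position: [0.6193, 0.1105, 0.2181]
tool_rot: [[0.917, 0.398, 0.01], [0.398, -0.917, -0.0], [0.009, 0.004, -1.0]]
ft_force: [0.5, 0.1, 0.3]
grip_width: 0.0501
gripper_force: 0.0
```

```bash
python3 st.py
python3 - <<'E'
from rig import viewer
import cv2,numpy as np
b=viewer.get_image("scene")["img"][150:330,220:420,::-1]
cv2.imwrite("pics/p5.png",cv2.resize(b,(660,594),interpolation=3))
E
```

```text
drum est -2.049607248507505 slide -0.0019361979740460666 push N -0.09125321687920092 grip 0.0 [0.49688276 0.11623828 0.29392976] [-1. 30. 62. -0. 87. 66.] 16.3
```

View pics/p5.png

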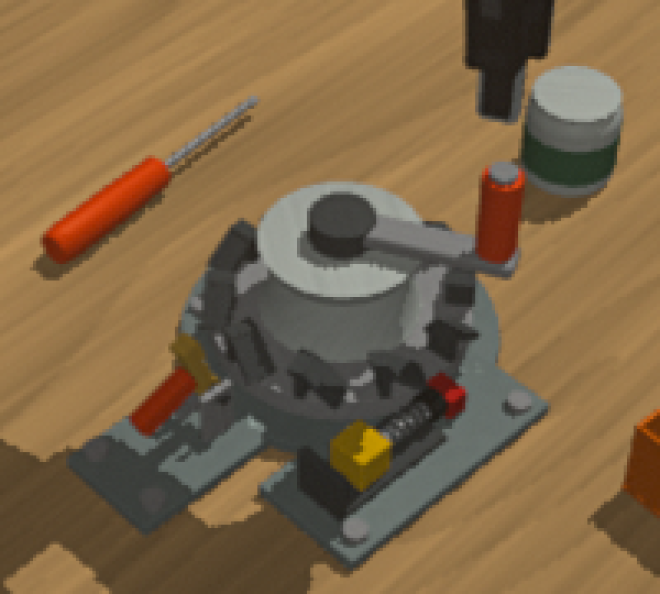

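The lug at (447,395) rests on the plunger tip at (430,400), the pawl lies back at (165,400), and the gripper is clear. I hand in.

```bash
python3 -c "
from rig import env
print(env.close_job())"
```

```text
the job is handed in; nothing more can be done
None
```

I finished the job and handed it in after about 16 s of robot time: the pawl is thrown back, the lug was held on the plunger for about a second at roughly 8–12 N (estimated from the wrist force), and it now rests there with the arm clear; no verdict was returned.

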